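Stand the chopping boards back in the drying rack

ROBOT

A 6-joint arm with a two-finger parallel gripper is mounted at the origin on the work surface. World frame = base frame: x ahead of the robot, y to its left, z up, the work surface at z = 0. Lengths are in mm, angles in rad, forces in N, time in s.
With the tool pointing down it reaches from about 325 to 775 mm from the base axis. Payload 9.3 kg.
Tool frame: the origin (TCP) lies midway between the tips of the shut fingers; the grasp point (between the pads) lies ctrl.hold_point_z behind it (ctrl.hold_point_z is the distance from the TCP to the grasp point, in mm); z points along the fingers, y is the line along which they close (so a half turn about z gives the same grasp; the last joint's range is limited). The gripper opens to 85 mm and grips with 20 to 120 N. Pads are 22 mm wide; open, the fingers measure 114 mm over their backs; the gripper's body (76 mm by 85 mm) begins 54 mm behind the grasp point. The pads swing forward as they close: fully open they stand 13 mm farther back than shut.
Start: joints at [-1.306, 0.259, 0.021, 1.334, 0, 1.418], TCP at [223.156, -502.691, 231.279] pointing down, gripper open.
Joint ranges: [-3.04, 3.04], [-0.91, 1.82], [-1.04, 1.36], [-1.92, 1.95], [-1.52, 1.45], [-3.14, 3.14]. Speed limits (rad/s): [2.22, 2.22, 2.79, 3.14, 3.14, 3.14].

INTERFACE

Orientations are given as a rotation vector (axis times angle).
In Python, from workcell import telemetry, viewer, ctrl gives the robot as it stands.
- The arm moves only by the shell command python3 -m crank 'ROWS' [OPENING] [FORCE]. ROWS is JSON, a list of rows, each an object with "translation": the shift along the tool's x, y, z in cm, a list of three; "rotation": the turn, a rotation vector about the tool's x, y, z in degrees, a list of three. A call has 1 to 20 rows; each row shifts and turns the commanded pose from where the row before left it, along the tool's axes as they then stand; what a row does not reach is not made up. A row lasts 1/10 s, in which the tool goes at most 50 mm and 8.59 degrees, less where a joint would pass 70% of its speed; a pose out of reach is approached as far as the arm can. A call with a gripper value outside its range is refused whole. OPENING is the closure, from 0 (fully open) to 1 (shut), set as the call begins (- or left out, the last holds). The fingers move at their own pace and stop on an object; FORCE is the grip in N (left out, the last holds). Time passes only in rows, so rows that do not move let the fingers close. It gives the time, the measured TCP pose, the force, the opening and the grip force at its end, in the units of the state.
- telemetry.state(): the state, without advancing time (a new reading comes with each control period).
- viewer.read_camera(name): name is "side" or "top" or "wrist"; returns the picture (420x560x3 uint8, red, green, blue); there is no depth.
- viewer.camera_params(name): a dict with "camera_matrix" (3x3 intrinsics, pixels), "rvec" (rotation vector, rad) and "tvec" (3), from world to camera coordinates, as OpenCV has them; the wrist camera has in their place "T_tool_cam" (4x4, takes a point from camera to tool coordinates, whose origin is the TCP and whose axes are the flange's). Camera axes: x right, y down, z forward; pixel columns grow to the right and rows downward; lengths in mm; the calibration is good to about 2 mm. A picture is of the moment at which its call begins: read the wrist's pose just before it. camera_params takes no time and is no camera call.
- ctrl.hand_in(): hands the job in; it is judged then, once.
The state is a dict: "time_s": time; "qpos": joint angles; "qd": joint speeds; "tau": joint torques, N m; "tool_pos": TCP position; "tcp_rot": TCP orientation; "ft_force": force on the tool from outside, world axes, zero at the start; "ft_torque": the same for the moment, N m; "width": opening from 0.0 (shut) to 1.0 (fully open); "grasp_force": force on a finger pad.
Only numpy, scipy, OpenCV 4.12 (cv2) and the standard library are available. Lean on these libraries where they do the work, as an engineer would, in place of code of your own. Each camera call takes 0.05 s, during which the arm holds its last target. There are 200 camera calls.

TASK

Two chopping boards have flopped forward in the drying rack and hang out over its front rail. With the fingertips push each board up and over backwards, so that both stand with their foot still in the rack and lean back at rest against the higher rear rail. Only push them, never lift a board out, and leave the mug, the soap bottle and the spice jar where they stand.

Things in the scene. Friction and masses are not known exactly. Their poses are not given: they have to be found in the camera images.
- rack: Drying rack, fixed: grey tray 430 (y) x 200 (x) mm with two steel-wire hoops. Origin: on the worktop below where the boards' feet start; x to the rear, y along the rails, z up. Tray floor 20 mm high. Feet stand in a channel between a strip 12 mm high at x = -17 mm and one 14 mm high at x = +7 mm, which stops feet sliding back. Boards start centred 95 (+-6) mm either side of the middle.
- rack_front (a point): Middle of the front rail: 10 mm wire along the rack's y, 410 mm long, then turning down into posts; 82 mm in front (-x) of the rack's origin, its top 138 mm above the worktop. Same axes as the rack.
- rack_rear (a point): Middle of the rear rail: same wire, 48 mm behind (+x) the rack's origin, its top 185 mm above the worktop. Same axes as the rack. A board tipped more than about 0.1 rad past vertical falls back on to it by its weight and rests leaning about 0.2 rad to the rear.
- tall_board: The taller, wider chopping board, brown wooden, 170 wide, 240 long, 16 thick (mm), 0.46 kg (+-30 %), loose. Origin: centre of its lower 170 x 16 end face; z up along its length, y along its width, x through its thickness to the rack's rear. Starts leaning 0.55 rad to the front (rack -x) on the front rail, origin 24 mm high. Left and right boards may be swapped.
- tall_board_top (a point): Centre of the top end face of the taller board, 240 mm along its z from its origin; same axes as the board. It starts about 229 mm above the worktop.
- short_board: The shorter, narrower chopping board, pale wooden, 130 wide, 200 long, 16 thick (mm), 0.30 kg (+-30 %), loose. Origin: centre of its lower 130 x 16 end face; z up along its length, y along its width, x through its thickness to the rack's rear. Starts leaning 0.55 rad to the front (rack -x) on the front rail, origin 24 mm high. Left and right boards may be swapped.
- short_board_top (a point): Centre of the top end face of the shorter board, 200 mm along its z from its origin; same axes as the board. It starts about 195 mm above the worktop.
- mug: Reddish mug, 80 mm across, 90 mm high, handle on one side, loose on the worktop beyond the left (+y) end of the rack. Origin: centre of its underside. Leave alone.
- soap_bottle: Amber soap bottle with a black cap, 60 mm across, 170 mm high, loose on the worktop beyond the right (-y) end of the rack. Origin: centre of its underside. Leave alone.
- spice_jar: Small glass spice jar with a steel cap, 48 mm across, 85 mm high, loose on the worktop in front of the rack, on the robot's side. Origin: centre of its underside. Leave alone.
Mind the look-alikes: they are no part of the job. What is shaped like the short_board but orange or turquoise is not meant.

How it is judged (in metres and radians):
At the end, for the whole second after the job is handed in: Both boards are at rest, foot in the rack's channel (origin under 40 mm high, rack x -35 to +20 mm, rack y within 200 mm), tilted under 0.36 rad from vertical, and leaning to the rear: the top's centre more than 25 mm behind the rack's origin (rack x) (x of each of tall_board_top, short_board_top in the frame of rack above 0.025 m and angle between each of tall_board, short_board's own z axis and vertical below 0.36 rad and x of tall_board in the frame of rack between -0.035 and 0.02 m and y of tall_board in the frame of rack between -0.2 and 0.2 m and height (world z) of each of tall_board, short_board below 0.04 m and linear speed of each of tall_board, short_board below 0.02 m/s and angular speed of each of tall_board, short_board below 0.1 rad/s and x of short_board in the frame of rack between -0.035 and 0.02 m and y of short_board in the frame of rack between -0.2 and 0.2 m); the robot touches nothing.
It fails at once if the tall board is lifted: its foot rises more than 60 mm above the worktop (40 mm above the rack's floor) (height (world z) of tall_board above 0.06 m).
It fails at once if the short board is lifted: its foot rises more than 60 mm above the worktop (40 mm above the rack's floor) (height (world z) of short_board above 0.06 m).
It fails at once if the mug is moved by more than 30 mm (distance of mug from where it was at the start of the episode above 0.03 m).
It fails at once if the soap bottle is moved by more than 30 mm (distance of soap_bottle from where it was at the start of the episode above 0.03 m).
It fails at once if the spice jar is moved by more than 30 mm (distance of spice_jar from where it was at the start of the episode above 0.03 m).
It also fails if it takes over 54 s, if anything falls off the work surface, if the arm or the gripper's body presses on something with over 40 N, if the wrist force passes 120 N, or if a joint passes its speed limit or range.

## Working session

There is one attempt and no reset: what is moved stays moved. The work goes in short steps, Python scripts to look and compute and a shell command to move; the robot and the scene stay as the last step left them, time stands still between calls to the robot, and variables do not carry over. Pictures are saved under pics/ and viewed, at most 10 in all, crops included, and the job is handed in when it is done.

```bash
mkdir -p pics; ls
python3 - <<'E'
from workcell import telemetry, viewer, ctrl
import cv2
for n in ("top","side"):
    im=viewer.read_camera(n); cv2.imwrite(f"pics/{n}0.png",im[:,:,::-1])
    p=viewer.camera_params(n); print(n,p)
print(telemetry.state(), ctrl.hold_point_z)
E
```

```text
pics
top {'camera_matrix': array([[497.96022289,   0.        , 286.68143908],
       [  0.        , 497.96022289, 208.61709056],
       [  0.        ,   0.        ,   1.        ]]), 'rvec': array([ 2.1421627 , -2.12584924,  0.22441896]), 'tvec': array([  34.38688235,  556.61123051, 1209.76452467])}
side {'camera_matrix': array([[539.02419571,   0.        , 279.99347935],
       [  0.        , 539.02419571, 210.32021366],
       [  0.        ,   0.        ,   1.        ]]), 'rvec': array([ 1.01474109, -2.53691924,  0.9012344 ]), 'tvec': array([ 448.29603454,  358.05708806, 1343.04717865])}
{'time_s': 0.1, 'qpos': array([-1.30557712e+00,  2.59115629e-01,  2.08357129e-02,  1.33366826e+00,
        1.45845387e-05,  1.41822372e+00]), 'qd': array([-0.00091744, -0.00292962,  0.00288369, -0.00037546,  0.0001779 ,
       -0.00080422]), 'tau': array([ 5.29352285e-03, -5.56690514e+01,  3.45074522e+01,  1.15982236e-02,
       -1.22112774e-04,  5.61020158e-06]), 'tool_pos': array([ 223.10825024, -502.45145365,  230.73685582]), 'tcp_rot': array([-3.07217011e+00, -6.51264610e-01,  7.89509786e-05]), 'ft_force': array([ 0.44612417, -0.27168045,  0.12383081]), 'ft_torque': array([ 0.0550921 , -0.02841836,  0.02736111]), 'grasp_force': 0.0, 'width': 1.0009227912635807} 18.700000000000003
```

View pics/top0.png

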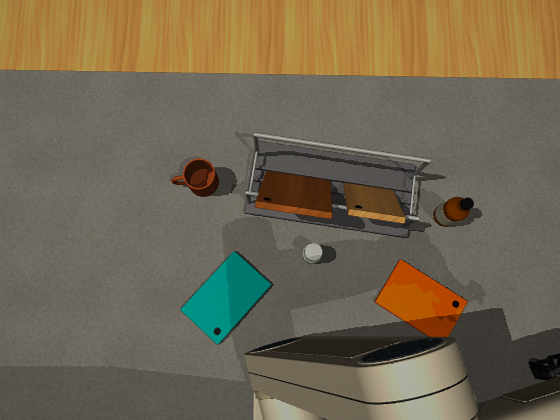

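View pics/side0.png

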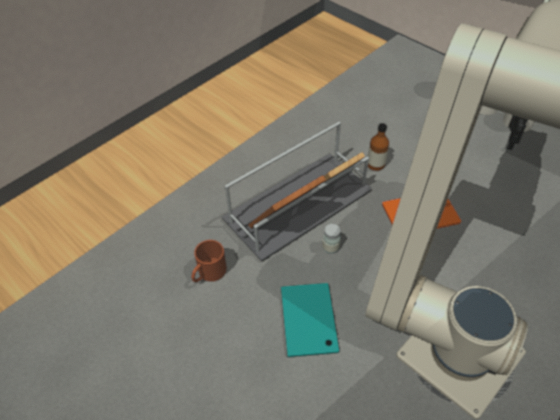

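The top view shows the tall brown board on the left (top edge about (256,208)–(331,217)) and the pale one on the right (about (348,210)–(405,221)). The rear rail runs (256,135)–(430,160), the jar is at (313,253), the mug at (200,177) and the bottle at (455,207). In the side view the rear rail runs (228,184)–(338,125).

Run:
```python
import cv2,numpy as np
a=cv2.imread("pics/top0.png")[120:270,235:440]; b=cv2.imread("pics/side0.png")[110:270,215:400]
a=cv2.resize(a,None,fx=3.8,fy=3.8,interpolation=3)[:,:780];b=cv2.resize(b,None,fx=3.8,fy=3.8,interpolation=3)
cv2.imwrite("pics/ca.png",a[:600]);cv2.imwrite("pics/cb.png",b[:600])
```

```text
(no output)
```

View pics/ca.png

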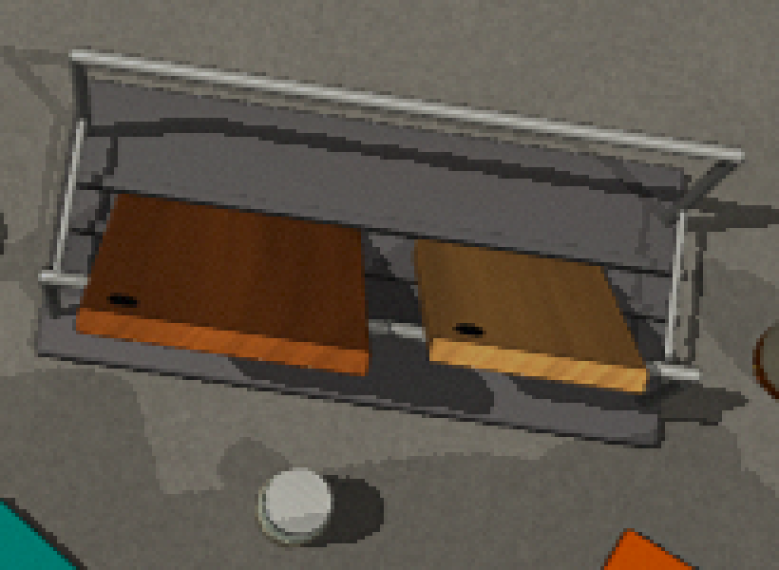

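View pics/cb.png

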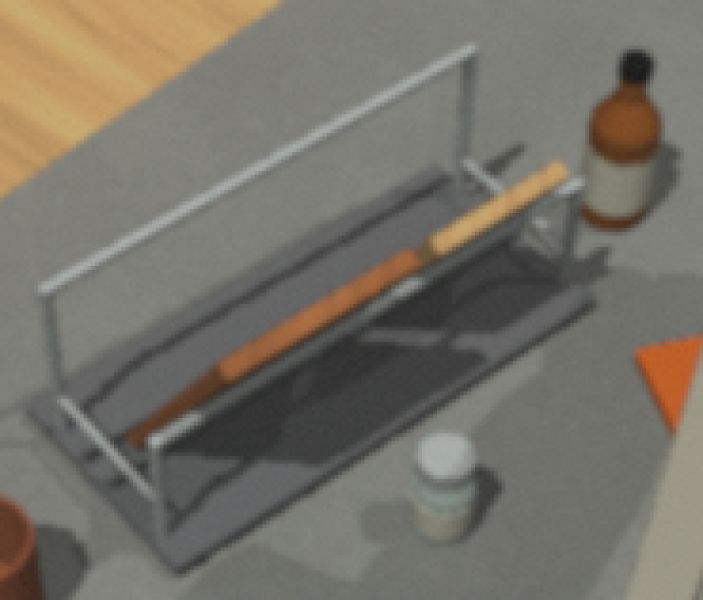

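The crops give matching endpoints for the rails, the boards' end faces and the jar cap, so I can triangulate them.

```bash
cat > h.py <<'E'
import cv2,numpy as np
from workcell import viewer
def P(n):
    p=viewer.camera_params(n);return p["camera_matrix"]@np.c_[cv2.Rodrigues(p["rvec"])[0],p["tvec"]]
def tri(a,b):
    X=cv2.triangulatePoints(P("top"),P("side"),np.float64(a).T,np.float64(b).T);return (X[:3]/X[3]).T
E
python3 - <<'E'
from h import *
np.set_printoptions(precision=1,suppress=True)
T=np.array([(73,57),(740,157),(42,277),(697,374),(80,312),(368,352),(430,340),(645,368),(300,500)])/3.8+[235,120]
S=np.array([(43,290),(475,50),(155,440),(580,183),(218,360),(412,255),(430,238),(560,165),(446,445)])/3.8+[215,110]
X=tri(T,S)
for n,x in zip("rl rr fl fr tl tr sl sr jar".split(),X):print(n,x)
for a,b in((0,1),(2,3)):
  d=X[a]-X[b];print(np.linalg.norm(d),np.degrees(np.arctan2(-d[0],d[1])))
d=X[0]-X[1]+X[2]-X[3];d[2]=0;ey=d/np.linalg.norm(d);ex=np.array([ey[1],-ey[0],0])
m=((X[0]+X[1])/2-48*ex+(X[2]+X[3])/2+82*ex)/2;m[2]=0
print("rack",m,"ex",ex,"ey",ey)
print(np.c_[(X-m)@ex,(X-m)@ey,X[:,2]])
E
```

```text
rl [705.8 118.6 182.9]
rr [ 647.4 -291.   180.1]
fl [576.7 136.9 139.8]
fr [ 520.9 -272.6  131.5]
tl [536.6 109.9 235.5]
tr [514.7 -56.9 223.3]
sl [527.7 -95.2 201.1]
sr [ 512.7 -225.1  191.1]
jar [444.2 -25.7  98. ]
413.71933398183046 -8.112479637616929
413.430755729116 -7.751288316343036
rack [629.6 -79.4   0. ] ex [ 1.  -0.1  0. ] ey [0.1 1.  0. ]
[[  48.2  206.6  182.9]
 [  46.9 -207.1  180.1]
 [ -82.2  206.9  139.8]
 [ -80.9 -206.4  131.5]
 [-118.2  174.6  235.5]
 [-116.8    6.4  223.3]
 [ -98.7  -29.7  201.1]
 [ -95.6 -160.4  191.1]
 [-191.    27.5   98. ]]
```

Everything agrees with the given sizes: rails about 48 and −82 mm, heights about 183 and 137 mm, tall board at y≈+90, short board at y≈−95, and the jar clear at x≈−191. I'll shut the fingers, turn the tool so its x lies along rack x, and move in front of the short board.

```bash
cat >> h.py <<'E'
M=np.array([629.6,-79.4,0]);EX=np.array([.9905,-.1375,0]);EY=np.array([.1375,.9905,0])
def st():
    from workcell import telemetry
    from scipy.spatial.transform import Rotation as Ro
    s=telemetry.state();d=s["tool_pos"]-M
    R=Ro.from_rotvec(s["tcp_rot"]).as_matrix()
    print("t",s["time_s"],"rack xyz",np.round([d@EX,d@EY,d[2]],1),"F",np.round(s["ft_force"],1),"w",round(s["width"],2))
    print("toolx yaw rel rack",np.degrees(np.arctan2(R[:,0]@EY,R[:,0]@EX)).round(1),"z",R[:,2].round(2))
E
python3 -m crank '[{"translation":[0,0,0],"rotation":[0,0,8]},{"translation":[0,0,0],"rotation":[0,0,8]},{"translation":[0,0,0],"rotation":[0,0,8]},{"translation":[0,0,0],"rotation":[0,0,8]},{"translation":[0,0,0],"rotation":[0,0,0]},{"translation":[1.8,-3.8,0],"rotation":[0,0,0]},{"translation":[1.8,-3.8,0],"rotation":[0,0,0]},{"translation":[1.8,-3.8,0],"rotation":[0,0,0]},{"translation":[1.8,-3.8,0],"rotation":[0,0,0]},{"translation":[1.8,-3.8,0],"rotation":[0,0,0]},{"translation":[0,0,0],"rotation":[0,0,0]}]' 1 40; python3 -c "import h;h.st()"
```

```text
time_s: 1.2
tool_pos: [340.5, -323.5, 231.6]
tcp_rot: [-3.134, 0.207, -0.001]
ft_force: [0.3, 0.3, 0.8]
width: 0.004
grasp_force: 0.0
t 1.2 rack xyz [-252.7 -281.5  231.6] F [0.3 0.3 0.8] w 0.0
toolx yaw rel rack 0.4 z [ 0.  0. -1.]
```

```bash
python3 -m crank '[{"translation":[1.6,-3.7,0],"rotation":[0,0,0]},{"translation":[1.6,-3.7,0],"rotation":[0,0,0]},{"translation":[1.6,-3.7,0],"rotation":[0,0,0]},{"translation":[1.6,-3.7,1],"rotation":[0,0,0]},{"translation":[1.6,-3.7,1],"rotation":[0,0,0]},{"translation":[0,0,1.6],"rotation":[0,0,0]},{"translation":[0,0,1.6],"rotation":[0,0,0]},{"translation":[0,0,0],"rotation":[0,0,0]},{"translation":[0,0,0],"rotation":[0,0,0]}]'
python3 - <<'E'
import h,cv2
from workcell import viewer
h.st()
a=viewer.read_camera("side")[100:280,200:430,::-1];b=viewer.read_camera("top")[100:280,220:450,::-1]
cv2.imwrite("pics/c2.png",cv2.resize(h.np.vstack([a,b]),None,fx=1.66,fy=1.66))
E
```

```text
time_s: 2.1
tool_pos: [444.0, -155.6, 179.5]
tcp_rot: [-3.134, 0.218, 0.001]
ft_force: [-0.2, -0.5, 0.5]
width: 0.001
grasp_force: 0.0
t 2.1 rack xyz [-173.4 -101.   179.5] F [-0.2 -0.5  0.5] w 0.0
toolx yaw rel rack -0.1 z [-0.  0. -1.]
```

View pics/c2.png

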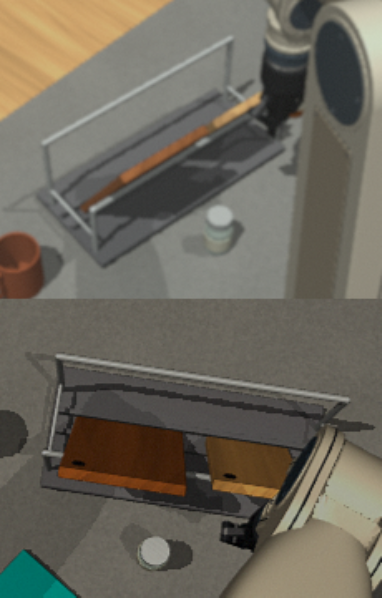

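The side and top views show the fingers standing clear in front of the short board at tip height. Now I push.

```bash
python3 -m crank '[{"translation":[1,0,0],"rotation":[0,0,0]},{"translation":[1,0,0],"rotation":[0,0,0]},{"translation":[1,0,0],"rotation":[0,0,0]},{"translation":[1,0,0],"rotation":[0,0,0]},{"translation":[1,0,0],"rotation":[0,0,0]},{"translation":[1,0,0],"rotation":[0,0,0]},{"translation":[1,0,0],"rotation":[0,0,0]},{"translation":[0.8,0,0],"rotation":[0,0,0]},{"translation":[0.8,0,0],"rotation":[0,0,0]},{"translation":[0.8,0,0],"rotation":[0,0,0]},{"translation":[0.8,0,0],"rotation":[0,0,0]},{"translation":[0.8,0,0],"rotation":[0,0,0]}]'
python3 - <<'E'
import h,cv2
from workcell import viewer
h.st()
a=viewer.read_camera("side")[80:280,200:430,::-1];b=viewer.read_camera("top")[100:300,220:450,::-1]
cv2.imwrite("pics/c3.png",cv2.resize(h.np.hstack([a,b]),None,fx=1.7,fy=1.7))
E
```

```text
time_s: 3.4
tool_pos: [553.7, -170.8, 179.3]
tcp_rot: [3.134, -0.221, 0.0]
ft_force: [-0.8, 0.0, -0.0]
width: 0.001
grasp_force: 0.2
t 3.4 rack xyz [ -62.6 -101.   179.3] F [-0.8  0.  -0. ] w 0.0
toolx yaw rel rack -0.2 z [ 0. -0. -1.]
```

View pics/c3.png

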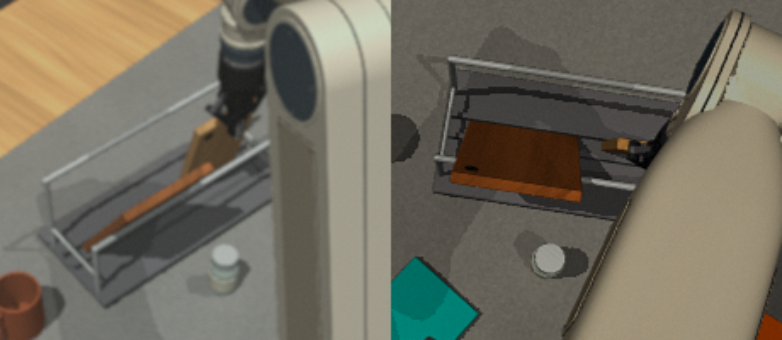

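The short board is rising in front of the fingers with its foot in the channel. I'll carry on past vertical.

```bash
python3 -m crank '[{"translation":[0.8,0,0],"rotation":[0,0,0]},{"translation":[0.8,0,0],"rotation":[0,0,0]},{"translation":[0.6,0,0],"rotation":[0,0,0]},{"translation":[0.6,0,0],"rotation":[0,0,0]},{"translation":[0.5,0,0],"rotation":[0,0,0]},{"translation":[0.5,0,0],"rotation":[0,0,0]},{"translation":[0.5,0,0],"rotation":[0,0,0]},{"translation":[0.5,0,0],"rotation":[0,0,0]},{"translation":[0.5,0,0],"rotation":[0,0,0]},{"translation":[0.5,0,0],"rotation":[0,0,0]},{"translation":[0.5,0,0],"rotation":[0,0,0]},{"translation":[0.5,0,0],"rotation":[0,0,0]},{"translation":[0.3,0,0],"rotation":[0,0,0]},{"translation":[0,0,0],"rotation":[0,0,0]},{"translation":[0,0,0],"rotation":[0,0,0]}]'
python3 - <<'E'
import h,cv2
from workcell import viewer
h.st()
a=viewer.read_camera("side")[80:280,200:430,::-1];b=viewer.read_camera("top")[100:300,220:450,::-1]
cv2.imwrite("pics/c4.png",cv2.resize(h.np.hstack([a,b]),None,fx=1.7,fy=1.7))
E
```

```text
time_s: 5.0
tool_pos: [623.2, -180.6, 179.1]
tcp_rot: [-3.134, 0.221, 0.001]
ft_force: [-0.5, -1.2, 0.5]
width: -0.002
grasp_force: 0.0
t 5.0 rack xyz [   7.6 -101.1  179.1] F [-0.5 -1.2  0.5] w -0.0
toolx yaw rel rack -0.2 z [-0.  0. -1.]
```

View pics/c4.png

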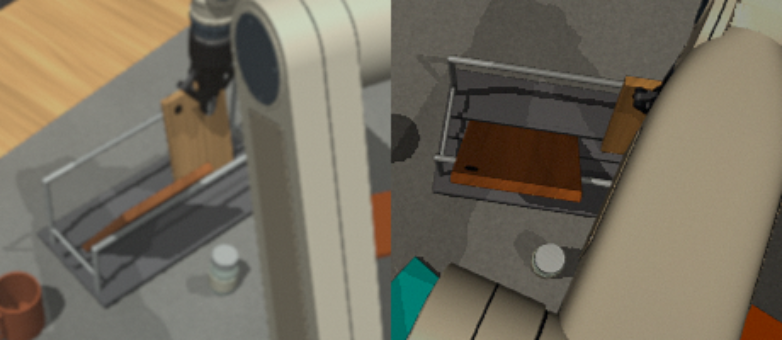

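The short board now leans back on the rear rail. I'll retreat, raise the tip to about 213 mm and move in front of the tall board.

```bash
python3 -m crank '[{"translation":[-2,0,0],"rotation":[0,0,0]},{"translation":[-4,0,0],"rotation":[0,0,0]},{"translation":[-4,0,0],"rotation":[0,0,0]},{"translation":[-4,0,0],"rotation":[0,0,0]},{"translation":[-4,0,-1],"rotation":[0,0,0]},{"translation":[0,0,-2.4],"rotation":[0,0,0]},{"translation":[0,-3.9,0],"rotation":[0,0,0]},{"translation":[0,-3.9,0],"rotation":[0,0,0]},{"translation":[0,-3.9,0],"rotation":[0,0,0]},{"translation":[0,-3.9,0],"rotation":[0,0,0]},{"translation":[0,-3.9,0],"rotation":[0,0,0]},{"translation":[0,0,0],"rotation":[0,0,0]},{"translation":[0,0,0],"rotation":[0,0,0]}]'
python3 - <<'E'
import h;h.st()
E
```

```text
time_s: 6.4
tool_pos: [470.8, 27.0, 213.4]
tcp_rot: [-3.127, 0.196, -0.001]
ft_force: [0.1, -0.3, -0.3]
width: 0.001
grasp_force: 0.0
t 6.4 rack xyz [-171.9   83.6  213.4] F [ 0.1 -0.3 -0.3] w 0.0
toolx yaw rel rack 0.7 z [ 0.    0.01 -1.  ]
```

```bash
python3 -m crank '[{"translation":[1,-0.6,0],"rotation":[0,0,0]},{"translation":[1,0,0],"rotation":[0,0,0]},{"translation":[1,0,0],"rotation":[0,0,0]},{"translation":[1,0,0],"rotation":[0,0,0]},{"translation":[1,0,0],"rotation":[0,0,0]},{"translation":[1,0,0],"rotation":[0,0,0]},{"translation":[1,0,0],"rotation":[0,0,0]},{"translation":[0.8,0,0],"rotation":[0,0,0]},{"translation":[0.8,0,0],"rotation":[0,0,0]},{"translation":[0.8,0,0],"rotation":[0,0,0]},{"translation":[0.8,0,0],"rotation":[0,0,0]},{"translation":[0.8,0,0],"rotation":[0,0,0]},{"translation":[0.8,0,0],"rotation":[0,0,0]}]'
python3 - <<'E'
import h,cv2
from workcell import viewer
h.st()
a=viewer.read_camera("side")[80:280,200:430,::-1];b=viewer.read_camera("top")[100:300,220:450,::-1]
cv2.imwrite("pics/c5.png",cv2.resize(h.np.hstack([a,b]),None,fx=1.7,fy=1.7))
E
```

```text
time_s: 7.7
tool_pos: [590.4, 14.4, 217.8]
tcp_rot: [-3.126, 0.191, -0.013]
ft_force: [-6.2, -2.1, 35.1]
width: -0.003
grasp_force: 1.9
t 7.7 rack xyz [-51.7  87.6 217.8] F [-6.2 -2.1 35.1] w -0.0
toolx yaw rel rack 0.9 z [ 0.01  0.01 -1.  ]
```

View pics/c5.png

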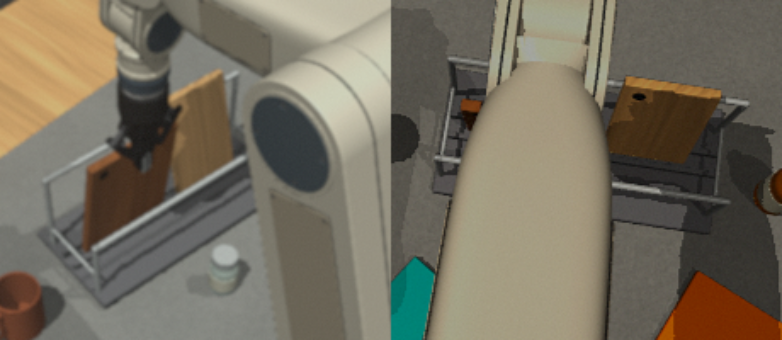

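The short board stands against the rear rail and the tall one is nearly upright. The 35 N upward force means its top edge is pressing under the finger knuckles, so I'll raise the tool before going on.

```bash
python3 -m crank '[{"translation":[0,0,-0.8],"rotation":[0,0,0]},{"translation":[0,0,-0.8],"rotation":[0,0,0]},{"translation":[0,0,-0.6],"rotation":[0,0,0]},{"translation":[0,0,0],"rotation":[0,0,0]}]'; python3 -c "import h;h.st()"
```

```text
time_s: 8.2
tool_pos: [588.8, 14.8, 236.0]
tcp_rot: [-3.125, 0.191, -0.002]
ft_force: [-0.2, 0.4, 0.1]
width: 0.0
grasp_force: 0.1
t 8.2 rack xyz [-53.3  87.7 236. ] F [-0.2  0.4  0.1] w 0.0
toolx yaw rel rack 0.9 z [ 0.    0.01 -1.  ]
```

```bash
python3 -m crank '[{"translation":[0.6,0,0],"rotation":[0,0,0]},{"translation":[0.6,0,0],"rotation":[0,0,0]},{"translation":[0.6,0,0],"rotation":[0,0,0]},{"translation":[0.6,0,0],"rotation":[0,0,0]}]'; python3 -c "import h;h.st()"
```

```text
time_s: 8.6
tool_pos: [612.9, 11.8, 234.9]
tcp_rot: [-3.125, 0.191, -0.0]
ft_force: [-0.3, 0.0, -0.2]
width: -0.001
grasp_force: 0.0
t 8.6 rack xyz [-29.1  88.  234.9] F [-0.3  0.  -0.2] w -0.0
toolx yaw rel rack 0.9 z [ 0.    0.01 -1.  ]
```

```bash
python3 -m crank '[{"translation":[0.5,0,0],"rotation":[0,0,0]},{"translation":[0.5,0,0],"rotation":[0,0,0]},{"translation":[0.5,0,0],"rotation":[0,0,0]},{"translation":[0.5,0,0],"rotation":[0,0,0]},{"translation":[0.5,0,0],"rotation":[0,0,0]},{"translation":[0.5,0,0],"rotation":[0,0,0]},{"translation":[0.5,0,0],"rotation":[0,0,0]},{"translation":[0.5,0,0],"rotation":[0,0,0]},{"translation":[0.3,0,0],"rotation":[0,0,0]},{"translation":[0,0,0],"rotation":[0,0,0]}]'; python3 -c "import h;h.st()"
```

```text
time_s: 9.6
tool_pos: [655.3, 6.5, 235.1]
tcp_rot: [-3.125, 0.191, -0.001]
ft_force: [-0.1, 0.3, -0.1]
width: -0.002
grasp_force: 0.0
t 9.6 rack xyz [ 13.6  88.7 235.1] F [-0.1  0.3 -0.1] w -0.0
toolx yaw rel rack 0.9 z [ 0.    0.01 -1.  ]
```

```bash
python3 -m crank '[{"translation":[-2,0,0],"rotation":[0,0,0]},{"translation":[-4,0,0],"rotation":[0,0,0]},{"translation":[-4,0,0],"rotation":[0,0,0]},{"translation":[-4,0,0],"rotation":[0,0,0]},{"translation":[-4,0,0],"rotation":[0,0,0]},{"translation":[-3,0,0],"rotation":[0,0,0]},{"translation":[-1,4,0],"rotation":[0,0,0]},{"translation":[-1,4,0],"rotation":[0,0,0]},{"translation":[-1,4,0],"rotation":[0,0,0]},{"translation":[-1,4,0],"rotation":[0,0,0]},{"translation":[-1,4,0],"rotation":[0,0,0]},{"translation":[-1,4,0],"rotation":[0,0,0]},{"translation":[0,4,0],"rotation":[0,0,0]},{"translation":[0,4,0],"rotation":[0,0,0]},{"translation":[0,4,0],"rotation":[0,0,0]},{"translation":[0,4,0],"rotation":[0,0,0]},{"translation":[0,0,0],"rotation":[0,0,0]},{"translation":[0,0,0],"rotation":[0,0,0]}]'
python3 - <<'E'
import h,cv2
from workcell import viewer
h.st()
a=viewer.read_camera("side")[80:280,200:430,::-1];b=viewer.read_camera("top")[100:300,220:450,::-1]
cv2.imwrite("pics/c6.png",cv2.resize(h.np.hstack([a,b]),None,fx=1.7,fy=1.7,interpolation=3))
E
```

```text
time_s: 11.4
tool_pos: [337.9, -357.9, 230.5]
tcp_rot: [-3.124, 0.193, -0.0]
ft_force: [0.7, 0.4, -0.2]
width: 0.002
grasp_force: 0.0
t 11.4 rack xyz [-250.6 -316.   230.5] F [ 0.7  0.4 -0.2] w 0.0
toolx yaw rel rack 0.8 z [ 0.    0.01 -1.  ]
```

View pics/c6.png

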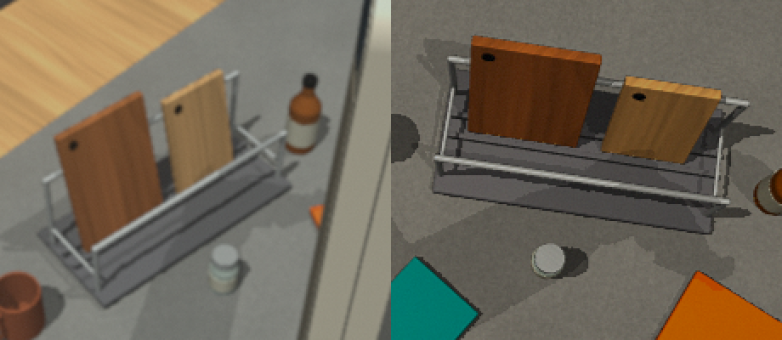

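Both boards appear to lean on the rear rail, feet in the channel, with the jar, mug and bottle untouched. I'll check their tops by triangulation.

Run:
```python
from h import *
T=(np.array([(470,48),(600,65),(620,88),(719,101)])-[391,0])/1.7+[220,100]
S=np.array([(58,138),(145,104),(164,98),(224,76)])/1.7+[200,80]
X=tri(T,S);print(np.round(np.c_[(X-M)@EX,(X-M)@EY,X[:,2]]))
```

```text
[[  41.  176.  265.]
 [  52.    2.  227.]
 [  24.  -21.  245.]
 [  36. -162.  207.]]
```

The front edges average about x = 46 and 30 mm. That puts the top centres about 8 mm further back, as expected for a 0.2 rad lean to the rear.

```bash
python3 -c "
from workcell import ctrl;print(ctrl.hand_in())"
```

```text
the job is handed in; nothing more can be done
None
```

I pushed both boards over backwards and handed the job in at about 11.5 s; in the last camera views both lean on the rear rail with their feet in the rack and nothing else looks moved, but no verdict was returned.

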